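# Angle a square tube past the post into the jig bay

## Task

Using only gentle pushes of the fingertips, bring the length of square steel tube into the bay of the jig: angle it so that its left end goes in behind the post, then push the other end round until the whole tube lies flat against the back fence, between the two end stops and behind the post. Keep it flat on the bench, never lifting, tipping or squeezing it, and leave the other things on the bench where they are.

Things in the scene. Friction and masses are not known exactly. Their poses are not given: they have to be found in the camera images.
- tube: Loose dark square steel tube lying on the bench in front of the jig: 220 mm long, 30 x 30 mm section, about 0.4 kg. Origin: centre of its underside. Own y runs along it to its left end (seen from the robot), z up. It slides on the bench when pushed, does not roll; closed fingers cannot enter its open ends.
- tube_lead (a point): Middle of the end face (15 mm up) at the tube's left end, 110 mm from its centre along its +y: the end that must go in behind the post.
- tube_tail (a point): Middle of the end face (15 mm up) at the tube's right end, 110 mm from its centre along its -y.
- jig: Grey steel jig fixed on the bench: back fence and two end stops, 25 mm high, no floor, bay open to the robot. Origin: on the bench at the fence's front face, mid-bay. x points away from the robot into the 25 mm thick fence, y left along it. Inner faces of stops at y = +-122.5 mm; stops 25 mm wide, 30 mm forward of the fence's face. Tube seated: its centre at x = -15 mm, its y along the jig's y.
- post: Upright round steel post fixed to the bench, 24 mm diameter, 50 mm high; origin: centre of its foot, 60 mm before the fence's face and 70 to 80 mm left of mid-bay. Behind it the 30 mm tube has about 18 mm to spare; between post and right stop is less than the tube's length, so the tube must go in at an angle, left end first.
- stub_a: Bystander: copper pipe stub with fitting, standing, 28 mm diameter, 65 mm high, beyond the jig. Origin: foot.
- stub_b: Bystander: copper pipe stub with fitting, standing, 28 mm diameter, 55 mm high, beyond the jig. Origin: foot.
- stub_c: Bystander: copper pipe stub with fitting, standing, 28 mm diameter, 60 mm high, left of the tube, robot's side of the jig. Origin: foot.
- offcut: Bystander: 90 mm offcut of the same square tube, 30 mm section, lying left of the jig. Origin: centre of underside; its y is along it.
- tape: Bystander: tape measure, 70 x 62 x 38 mm, front left. Origin: centre of underside.
- flux: Bystander: small jar, 56 mm diameter, 50 mm high, right of the jig. Origin: centre of underside.
- brush: Bystander: 160 mm brush lying at the right, its own x along it. Origin: about its middle.
Things that resemble listed ones, but are neither listed nor needed, are in the scene too. Several things have the shape of the tube; the one meant has the colours described above.

How it is judged:
By the outcome, as a careful person would: the job done as asked, in the order asked, and still so for the second after the job is handed in, with the robot touching nothing.
It also fails if it takes over 70 s, if anything falls off the work surface, if the arm or the gripper's body presses on something with over 40 N, if the wrist force passes 120 N, or if a joint passes its speed limit or range.

## Robot

A 6-joint arm with a two-finger parallel gripper is mounted at the origin on the work surface. World frame = base frame: x ahead of the robot, y to its left, z up, the work surface at z = 0. Lengths are in m, angles in rad, forces in N, time in s.
With the tool pointing down it reaches from about 0.3 to 0.775 m from the base axis. Payload 14.6 kg.
Tool frame: the origin (TCP) lies on the centre line of the jaws, within the pads' length; the fingertips stand 19 mm ahead of it and the grasp point (between the pads) is the TCP; z points along the fingers, x is the direction in which the jaws open and shut, and the axes are right-handed (so a half turn about z gives the same grasp; the last joint's range is limited). The gripper opens to 94 mm and grips with 3 to 60 N. Pads are 16 mm wide; open, the fingers measure 119 mm over their backs; the gripper's body (75 mm by 177 mm) begins 78 mm behind the grasp point.
Start: joints at [-1.337, 0.3, 1.521, -0, 1.321, -0.067], TCP at [0.163, -0.525, 0.224] pointing down, gripper open.
Joint ranges: [-3.03, 3.03], [-0.79, 2.21], [0.23, 2.52], [-1.04, 4.18], [0, 3.07], [-2.55, 2.55]. Speed limits (rad/s): [2.22, 2.22, 2.57, 3.14, 3.14, 3.14].

## Interface

Orientations are given as [roll, pitch, yaw] about the fixed x, y, z axes, in that order (R = Rz(yaw) Ry(pitch) Rx(roll)).
In Python, from station import ctrl, imaging gives the robot as it stands.
- The arm moves only by the shell command python3 -m handwheel 'ROWS' [OPENING] [FORCE]. ROWS is JSON, a list that holds one entry, the list of rows, each a list of 4 numbers: the shift along the tool's x, y, z in m, then the turn about the tool's z in rad. A call has 1 to 10 rows; each row shifts and turns the pose as measured when the row begins, along the tool's axes as they then stand; what a row does not reach is not made up. A row lasts 1/10 s, in which the tool goes at most 50 mm and 8.59 degrees, less where a joint would pass 70% of its speed; a pose out of reach is approached as far as the arm can. A call is refused whole if a number of a shift passes 0.05 or a number of a turn 0.15, either way. A call with a gripper value outside its range is refused whole. OPENING is the finger opening in m, from 0 to 0.094, set as the call begins (- or left out, the last holds). The fingers move at their own pace and stop on an object; FORCE is the grip in N (left out, the last holds). Time passes only in rows, so rows that do not move let the fingers close. It gives the time, the measured TCP pose, the force and the opening at its end, in the units of the state.
- ctrl.get_obs(): the state, without advancing time (a new reading comes with each control period).
- imaging.camera(name): name is "scene" or "top" or "wrist"; returns the picture (420x560x3 uint8, red, green, blue); there is no depth.
- imaging.camera_model(name): a dict with "camera_matrix" (3x3 intrinsics, pixels), "position" and "attitude" of the camera in the world. Camera axes: x right, y up, looking along -z (the intrinsics and any distortion apply to the point x, -y, -z); pixel columns grow to the right and rows downward; lengths in m; the calibration is good to about 2 mm. A picture is of the moment at which its call begins: read the wrist's pose just before it. camera_model takes no time and is no camera call; for the wrist camera it gives the pose at the moment of the call.
- ctrl.hand_in(): hands the job in, once; it reports no verdict.
The state is a dict: "time_s": time; "qpos": joint angles; "joint_vel": joint speeds; "tau": joint torques, N m; "ee_pos": TCP position; "eef_rot": TCP orientation; "force": force on the tool from outside, world axes, zero at the start; "moment": the same for the moment, N m; "grip_width": finger opening in m.
Only numpy, scipy, OpenCV 4.12 (cv2) and the standard library are available. Lean on these libraries where they do the work, as an engineer would, in place of code of your own. Each camera call takes 0.05 s, during which the arm holds its last target. There are 200 camera calls.

## Working session

There is one attempt and no reset: what is moved stays moved. The work goes in short steps, Python scripts to look and compute and a shell command to move; the robot and the scene stay as the last step left them, time stands still between calls to the robot, and variables do not carry over. Pictures are saved under pics/ and viewed, about 8 in all and at most 12, crops included, and the job is handed in when it is done.

```bash
mkdir -p pics; ls; python3 - <<'E'
from station import ctrl, imaging
import cv2
for n in ("top","scene"):
    im=imaging.camera(n); cv2.imwrite(f"pics/{n}0.png",im[:,:,::-1])
    m=imaging.camera_model(n); print(n,m)
o=ctrl.get_obs(); print(o)
E
```

```text
pics
top {'camera_matrix': array([[401.93453607,   0.        , 281.30632707],
       [  0.        , 401.93453607, 206.37808723],
       [  0.        ,   0.        ,   1.        ]]), 'position': array([ 0.43168832, -0.04975297,  0.96657536]), 'attitude': array([ 0.14349273,  0.03013478, -1.55445652])}
scene {'camera_matrix': array([[381.84108586,   0.        , 273.46897322],
       [  0.        , 381.84108586, 208.27938928],
       [  0.        ,   0.        ,   1.        ]]), 'position': array([0.98369646, 0.70448599, 0.61650459]), 'attitude': array([0.99259014, 0.01541682, 2.60849503])}
{'time_s': 0.1, 'qpos': array([-1.33664416e+00,  3.00403764e-01,  1.52153437e+00,  1.33355886e-06,
        1.32069943e+00, -6.66002051e-02]), 'joint_vel': array([ 0.0008326 , -0.00102258, -0.00348703, -0.00066638,  0.00030042,
        0.00119183]), 'tau': array([ 1.89412881e-04, -5.32649124e+01, -3.53285909e+01,  7.09300605e-02,
        2.34717998e-02, -6.74524108e-05]), 'ee_pos': array([ 0.16287706, -0.52509658,  0.22394302]), 'eef_rot': array([-3.14152183e+00,  1.04250193e-03, -1.27004425e+00]), 'force': array([-0.35392684, -0.00311246, -1.02558738]), 'moment': array([-0.03348792,  0.0366434 ,  0.02677221]), 'grip_width': 0.09413876827628295}
```

View pics/top0.png

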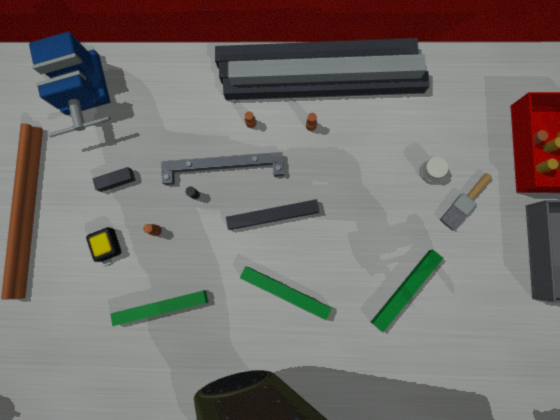

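View pics/scene0.png

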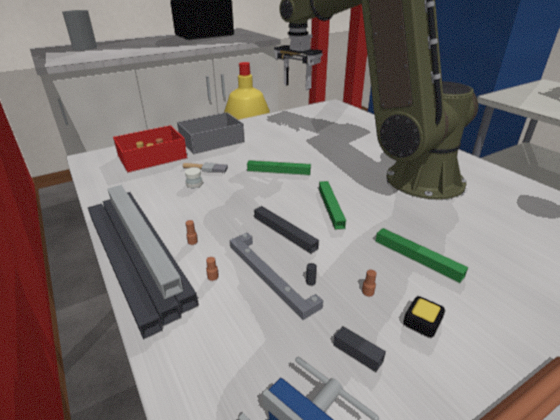

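The top view shows the dark tube at about (228–319, 201–229). The jig is at (162–285, 152–184), the post at (193,193) and stub_c at (152,230). I'll take a magnified crop to see the edges.

```bash
cat > h.py <<'E'
from station import ctrl, imaging
import cv2, numpy as np
from scipy.spatial.transform import Rotation as R
def cast(m,px,z):
    px=np.atleast_2d(np.array(px,float)); K=m["camera_matrix"]
    d=np.c_[(px[:,0]-K[0,2])/K[0,0],-(px[:,1]-K[1,2])/K[1,1],-np.ones(len(px))]
    d=R.from_euler("xyz",m["attitude"]).apply(d); p=np.array(m["position"])
    return p+d*((z-p[2])/d[:,2])[:,None]
def proj(m,P):
    q=R.from_euler("xyz",m["attitude"]).inv().apply(np.atleast_2d(P)-m["position"]); K=m["camera_matrix"]
    return np.c_[K[0,2]-K[0,0]*q[:,0]/q[:,2],K[1,2]+K[1,1]*q[:,1]/q[:,2]]
E
python3 - <<'E'
from h import *
im=cv2.imread("pics/top0.png")
c=im[140:250,140:330]; cv2.imwrite("pics/crop0.png",cv2.resize(c,None,fx=4,fy=4,interpolation=cv2.INTER_CUBIC))
m=imaging.camera_model("top")
g=cv2.cvtColor(im,cv2.COLOR_BGR2GRAY)
mask=np.zeros_like(g); mask[145:250,130:330]=(g[145:250,130:330]<75)
cs,_=cv2.findContours(mask,cv2.RETR_EXTERNAL,cv2.CHAIN_APPROX_NONE)
for k in cs:
    if cv2.contourArea(k)<30: continue
    r=cv2.minAreaRect(k); b=cv2.boxPoints(r); print(cv2.contourArea(k),b.round(1).tolist()); print(cast(m,b,.03).round(4).tolist())
print(g[150:250:2,275])
E
```

```text
89.0 [[149.0, 225.0], [161.0, 225.0], [161.0, 235.0], [149.0, 235.0]]
[[0.5184, 0.2928, 0.03], [0.5188, 0.2641, 0.03], [0.4952, 0.2627, 0.03], [0.4948, 0.2913, 0.03]]
1185.0 [[225.60000610351562, 216.5], [317.1000061035156, 199.0], [319.70001220703125, 212.6999969482422], [228.1999969482422, 230.1999969482422]]
[[0.541, 0.1117, 0.03], [0.5852, -0.1033, 0.03], [0.5527, -0.1096, 0.03], [0.5086, 0.1044, 0.03]]
102.5 [[184.10000610351562, 191.8000030517578], [189.39999389648438, 184.8000030517578], [201.39999389648438, 193.8000030517578], [196.10000610351562, 200.8000030517578]]
[[0.5988, 0.2132, 0.03], [0.6161, 0.2013, 0.03], [0.5946, 0.1715, 0.03], [0.5775, 0.1833, 0.03]]
44.5 [[130.0, 169.0], [135.0, 169.0], [135.0, 182.0], [130.0, 182.0]]
[[0.6534, 0.3478, 0.03], [0.6535, 0.3356, 0.03], [0.6216, 0.3334, 0.03], [0.6214, 0.3455, 0.03]]
228.5 [[162.89999389648438, 170.6999969482422], [271.8999938964844, 160.8000030517578], [273.20001220703125, 175.0], [164.1999969482422, 184.89999389648438]]
[[0.6499, 0.2674, 0.03], [0.6766, 0.0051, 0.03], [0.642, 0.0013, 0.03], [0.6152, 0.2622, 0.03]]
[143 114  96  90  88  87  69  90 100 102  90  91  70  59 137 141 139 138
 141 141 142 142 140 140 139 139 141 139 131  56  50  51  49  54  54  41
  97 114 151 147 149 149 153 150 153 151 153 152 155 155]
```

View pics/crop0.png

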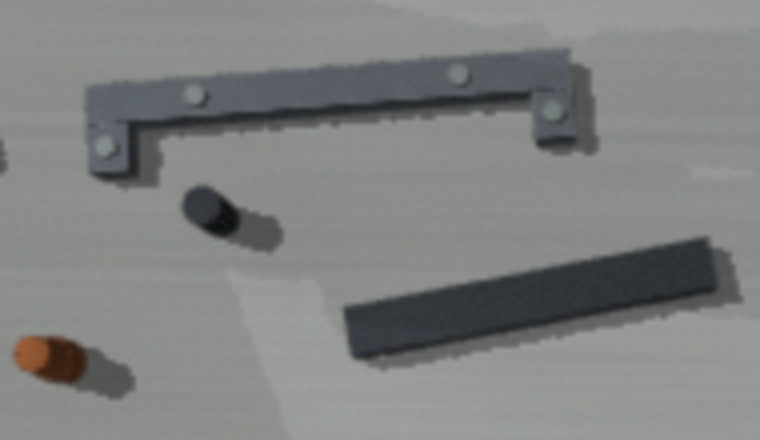

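The crop shows these pixel positions (crop scale x4):

| Feature | Crop pixels |
|---|---|
| Jig inner corners, top | (131,121), (533,93) |
| Stop front corners | (90,174)/(129,174), (536,137)/(574,136) |
| Post top | (204,206) |
| Tube top corners | (345,307), (708,238), (715,288), (355,355) |

```bash
python3 - <<'E'
from h import *
m=imaging.camera_model("top")
f=lambda L,z: cast(m,[(140+(u-1.5)/4,140+(v-1.5)/4) for u,v in L],z)[:,:2]
J=f([(87,87),(570,48),(131,121),(533,93),(90,174),(129,174),(536,137),(574,136)],.025); print("jig",J.round(4).tolist())
print("inner",np.linalg.norm(J[2]-J[3]),"outer .295",np.linalg.norm(J[0]-J[1]))
d=(J[0]-J[1]); d/=np.linalg.norm(d); yaw=np.arctan2(-d[0],d[1]); x=np.array([d[1],-d[0]])
back=(J[0]+J[1])/2
o=back-.025*x; print("jig o(back)",o,"inner mid",(J[2]+J[3])/2,"yaw",yaw, "thick",[(back-J[i])@x for i in range(2,8)])
P=f([(204,206)],.05)[0]; print("post",P,"in jig",(P-o)@x,(P-o)@d)
T=f([(345,307),(708,238),(715,287),(354,352)],.03); c=T.mean(0); e=T[0]+T[3]-T[1]-T[2]; e/=np.linalg.norm(e)
print("tube",T.round(4).tolist(),c,np.arctan2(-e[0],e[1]),"len",np.linalg.norm(T[0]-T[1]),"wid",np.linalg.norm(T[0]-T[3]),"in jig",(c-o)@x,(c-o)@d)
# scene cross-check
im=cv2.imread("pics/scene0.png");cv2.imwrite("pics/s_crop.png",cv2.resize(im[190:350,215:415],None,fx=4,fy=4,interpolation=cv2.INTER_CUBIC))
ms=imaging.camera_model("scene")
q=proj(ms,[[*p,.03] for p in T]+[[*P,.05]]+[[*p,.025] for p in J]);print(((q-[215,190])*4).round().tolist())
E
```

```text
jig [[0.6743, 0.2741], [0.7009, -0.0189], [0.6534, 0.246], [0.6729, 0.0029], [0.6205, 0.2691], [0.6207, 0.2454], [0.6458, 0.0006], [0.6466, -0.0222]]
inner 0.24389284830289554 outer .295 0.2942851495184433
jig o(back) [0.66270858 0.12532594] inner mid [0.66312366 0.12443933] yaw 0.09076172731646812 thick [np.float64(0.02334831072697797), np.float64(0.025985668550484915), np.float64(0.05402247931641226), np.float64(0.05593040425189021), np.float64(0.05313387919660952), np.float64(0.054373309704031335)]
post [0.59713856 0.19235558] in jig -0.059224754347351 0.07269681984004239
tube [[0.5412, 0.111], [0.5848, -0.1022], [0.5558, -0.1065], [0.5147, 0.1047]] [0.54914689 0.00175512] 0.19698873266855532 len 0.21765874183773 wid 0.027234723633115496 in jig -0.12429437661108528 -0.112769288099196
[[378.0, 216.0], [152.0, 75.0], [185.0, 61.0], [407.0, 197.0], [381.0, 300.0], [347.0, 485.0], [52.0, 196.0], [350.0, 433.0], [107.0, 200.0], [428.0, 437.0], [401.0, 408.0], [144.0, 184.0], [126.0, 167.0]]
```

View pics/s_crop.png

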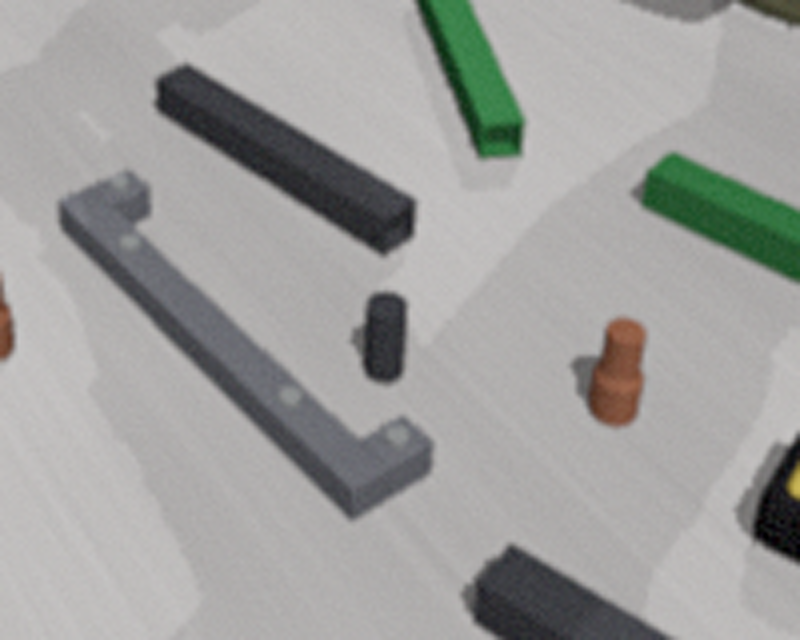

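The scene view agrees with the top-view points to within about 3 mm. In the jig frame (origin (0.663, 0.125), yaw 0.09), the post is at (-60, 73) mm. The tube centre is at (-124, -113) mm and it is turned +6°.

Plan:
1. Align the tool with the jig, so tool x = -jig y and tool y = -jig x.
2. Turn the tube about 30° clockwise with side pushes.
3. Push it lengthwise in behind the post.
4. Swing the tail round and seat it.

```bash
cat >> h.py <<'E'
O=np.array([.663,.125]); YJ=.0908
XJ=np.array([np.cos(YJ),np.sin(YJ)]); DJ=np.array([-np.sin(YJ),np.cos(YJ)])
def tojig(p): return np.array([(np.array(p)[:2]-O)@XJ,(np.array(p)[:2]-O)@DJ])
def say():
    o=ctrl.get_obs(); print("t",round(o["time_s"],2),"tcp jig mm",(tojig(o["ee_pos"])*1e3).round(1),"z",o["ee_pos"][2].round(4),"dyaw",round(o["eef_rot"][2]+np.pi/2-YJ,3),"F",o["force"].round(1),"w",o["grip_width"].round(4))
if __name__=="__main__": say()
E
python3 -m handwheel '[[[0,0,0,0.105],[0,0,0,0.105],[-0.04,-0.027,0,0],[-0.04,-0.027,0,0],[-0.04,-0.027,0,0],[-0.04,-0.027,0,0],[-0.04,-0.027,0,0],[-0.04,-0.027,0,0],[-0.04,-0.027,0,0],[-0.04,-0.027,0,0]]]' 0 10; python3 h.py
```

```text
time_s: 1.1
ee_pos: [0.3543, -0.1789, 0.2215]
eef_rot: [3.14, 0.006, -1.498]
force: [1.3, -1.0, -0.5]
grip_width: 0.0172Traceback (most recent call last):
  File "h.py", line 17, in <module>
    if __name__=="__main__": say()
                             ~~~^^
  File "h.py", line 16, in say
    o=ctrl.get_obs(); print("t",round(o["time_s"],2),"tcp jig mm",(tojig(o["ee_pos"])*1e3).round(1),"z",o["ee_pos"][2].round(4),"dyaw",round(o["eef_rot"][2]+np.pi/2-YJ,3),"F",o["force"].round(1),"w",o["grip_width"].round(4))
                                                                                                                                                                                                       ^^^^^^^^^^^^^^^^^^^^^
AttributeError: 'float' object has no attribute 'round'
```

```bash
sed -i 's/o\["grip_width"\].round(4)/round(o["grip_width"],4)/' h.py
python3 -m handwheel '[[[-0.04,-0.025,0,-0.01],[-0.04,-0.025,0,0],[-0.04,-0.025,0,0],[-0.04,-0.025,0,0],[-0.04,-0.025,0,0],[-0.03,-0.02,0,0],[0,0,0,0],[0,0,0,0]]]' 0 10 >/dev/null; python3 h.py
```

```text
t 1.9 tcp jig mm [-183.2  -29.7] z 0.2215 dyaw -0.001 F [ 0.1  0.2 -0.2] w 0.0003
```

```bash
python3 -m handwheel '[[[-0.01,0,0.045,0],[0,0,0.045,0],[0,0,0.045,0],[0,0,0.04,0],[0,0,0.015,0],[0,0,0,0]]]'>/dev/null; python3 h.py; python3 - <<'E'
from h import *
cv2.imwrite("pics/top1.png",cv2.resize(imaging.camera("top")[120:300,120:360,::-1],None,fx=3,fy=3,interpolation=cv2.INTER_CUBIC))
E
```

```text
t 2.5 tcp jig mm [-185.1  -23.6] z 0.0268 dyaw -0.007 F [ 0.3  0.  -0.5] w 0.0006
```

View pics/top1.png

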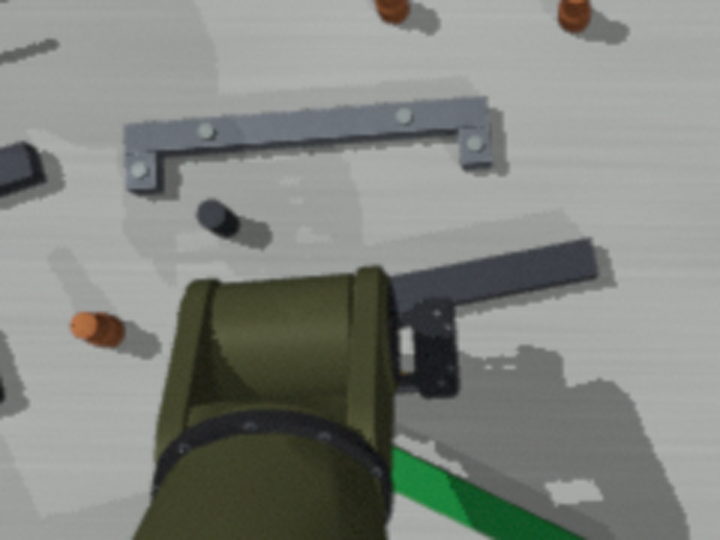

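The tube, jig and post are as measured. The arm hides the fingers, which are in front of the tube's lead end. I'll push the lead end toward the fence.

```bash
python3 -m handwheel '[[[0,-0.008,0,0],[0,-0.008,0,0],[0,-0.008,0,0],[0,-0.008,0,0],[0,-0.008,0,0],[0,-0.008,0,0],[0,-0.008,0,0],[0,-0.008,0,0]]]'>/dev/null; python3 h.py; python3 -m handwheel '[[[0,-0.008,0,0],[0,-0.008,0,0],[0,-0.005,0,0]]]'>/dev/null;python3 h.py;
```

```text
t 3.35 tcp jig mm [-113.4  -25.1] z 0.0331 dyaw -0.008 F [-1.6  0.1 -0.6] w 0.0007
t 3.65 tcp jig mm [-90.3 -25.3] z 0.033 dyaw -0.008 F [-1.4 -0.6 -0.4] w 0.0002
```

```bash
python3 -m handwheel '[[[0,0.04,0,0],[0,0.02,-0.03,0],[0.03,0,-0.04,0],[0.04,0,-0.03,0],[0.045,0,0,0],[0.045,0,0,0],[0.045,0,0,0],[0,0,0,0]]]'>/dev/null; python3 h.py; python3 - <<'E'
from h import *
cv2.imwrite("pics/top2.png",cv2.resize(imaging.camera("top")[120:300,120:360,::-1],None,fx=3,fy=3,interpolation=cv2.INTER_CUBIC))
E
```

```text
t 4.45 tcp jig mm [-151.6 -238. ] z 0.1369 dyaw -0.004 F [-0.4  0.4 -0.7] w 0.0005
```

View pics/top2.png

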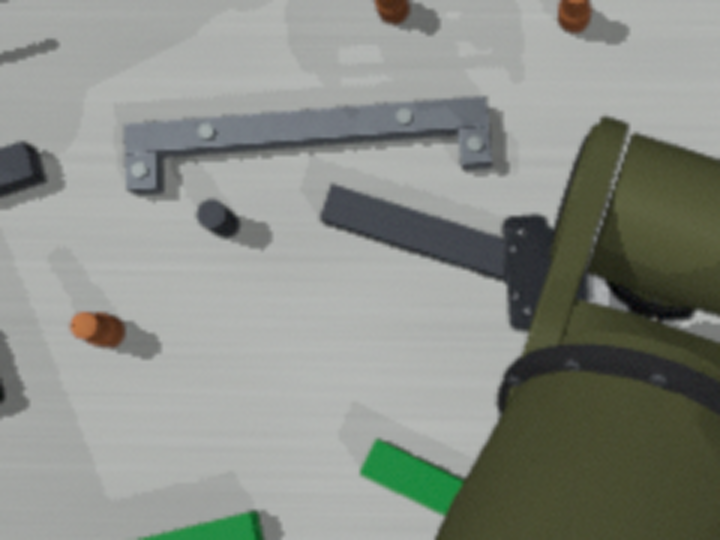

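The tube has turned. Its lead-end top corners are at crop (334,185) and (322,218), and the back edge runs to (503,238).

```bash
python3 - <<'E'
from h import *
m=imaging.camera_model("top")
A,B,C,D=[tojig(p) for p in cast(m,[(120+(u-1)/3,120+(v-1)/3) for u,v in [(334,185),(322,218),(503,238),(495,275)]],.03)]
print([p.round(4) for p in (A,B,C,D)])
def st(A,C):
    d=(A-C)/np.linalg.norm(A-C); th=np.arctan2(d[0],d[1]); n=np.array([d[1],-d[0]])
    return np.degrees(th),d,n
th,d,n=st(A,C); print("theta back",th,"front",st(B,D)[0],"wid",np.linalg.norm(A-B))
c=(A+B)/2-.11*d; print("centre",c,"tail",c-.11*d,"line offset n.c",n@c,"back corner yb if x=0", A[1]-A[0]*d[1]/d[0])
E
```

```text
[array([-0.0394, -0.0198]), array([-0.0653, -0.0087]), array([-0.0927, -0.1505]), array([-0.1215, -0.142 ])]
theta back 22.15871910893877 front 22.856602640140025 wid 0.028107788283574728
centre [-0.09384803 -0.11611691] tail [-0.13533713 -0.2179926 ] line offset n.c -0.04312042121398351 back corner yb if x=0 0.0770690087479821
```

θ is 22.5° and the tube lies on a line that clears the post by about 13 mm, so it can go in lengthwise from here. I'll turn the tool to the tube's axis, come down behind the tail and push along it.

```bash
python3 -m handwheel '[[[0.013,-0.003,0,0.13],[0,0,0,0.13],[0,0,0,0.13],[0,0,0,0],[0,0,0,0]]]'>/dev/null; python3 h.py;  python3 - <<'E'
from h import *
cv2.imwrite("pics/sc3.png",cv2.resize(imaging.camera("scene")[150:350,130:400,::-1],None,fx=2.9,fy=2.9,interpolation=cv2.INTER_CUBIC))
E
```

```text
t 5.0 tcp jig mm [-147.2 -245.9] z 0.137 dyaw -0.4 F [-0.4 -0.   0.5] w 0.0001
```

View pics/sc3.png

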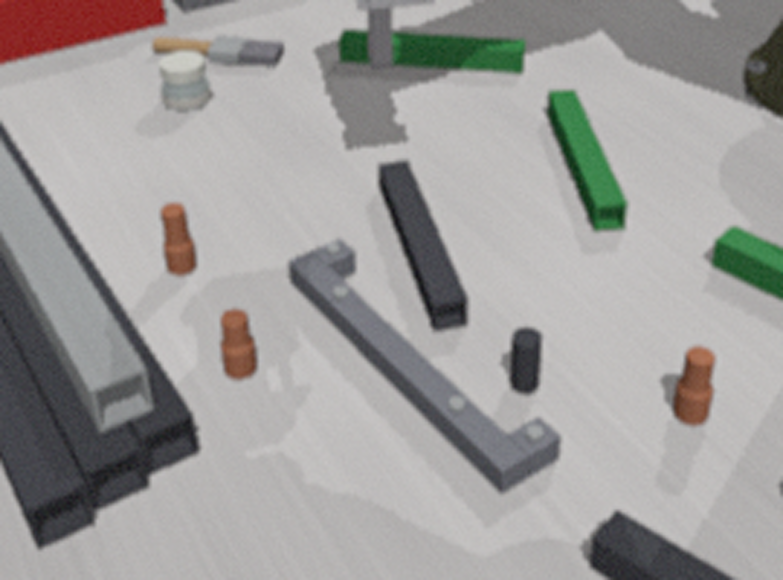

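The tube is clear and flat, with its tail at about (394,167) and lead at (450,310), pointing at the gap between the post and the fence. The gripper is behind the tail. I'll go down and push.

```bash
python3 -m handwheel '[[[0,0,0.045,0],[0,0,0.04,0],[0,0,0.018,0],[0,0,0,0]]]'>/dev/null; python3 h.py; python3 -m handwheel '[[[-0.008,0,0,0],[-0.008,0,0,0],[-0.008,0,0,0],[-0.008,0,0,0],[-0.008,0,0,0],[-0.008,0,0,0],[-0.008,0,0,0]]]'>/dev/null; python3 h.py;  python3 - <<'E'
from h import *
im=imaging.camera("scene")[:,:,::-1]
cv2.imwrite("pics/sc4.png",cv2.resize(im[150:350,200:400],None,fx=3,fy=3,interpolation=cv2.INTER_CUBIC))
E
```

```text
t 5.45 tcp jig mm [-144.3 -244.3] z 0.0323 dyaw -0.386 F [-0.7  0.4 -0.9] w 0.0004
t 6.15 tcp jig mm [-119.7 -188.4] z 0.0376 dyaw -0.382 F [-0.2 -2.8 -0.9] w 0.0002
```

View pics/sc4.png

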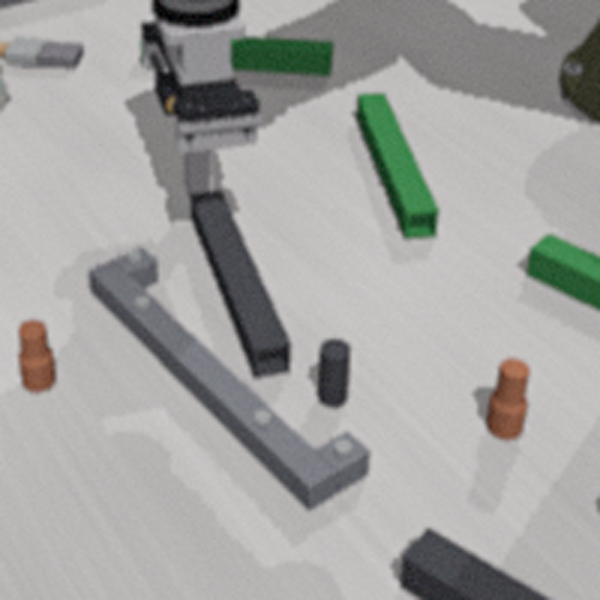

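The lead end is at (270,360), just ahead of the gap behind the post at (333,375), and the fingers are at the tail (207,190). I'll measure it by a mask, so that later checks need no viewing.

```bash
cat > meas.py <<'E'
from h import *
import sys
def meas(seed=None,thr=72,name="m.png",show=True):
    im=imaging.camera("scene"); cv2.imwrite("pics/"+name,im[:,:,::-1]); m=imaging.camera_model("scene")
    hsv=cv2.cvtColor(im,cv2.COLOR_RGB2HSV); mk=((hsv[:,:,2]<thr)&(hsv[:,:,1]<110)).astype(np.uint8)
    n,lab,stt,cen=cv2.connectedComponentsWithStats(mk,connectivity=4)
    for i in range(1,n):
        if stt[i,4]>250 and 240<cen[i][0]<340 and 190<cen[i][1]<330:
            k,_=cv2.findContours((lab==i).astype(np.uint8),cv2.RETR_EXTERNAL,cv2.CHAIN_APPROX_NONE)
            h=cv2.convexHull(max(k,key=cv2.contourArea)); a=cv2.approxPolyDP(h,2.0,True)[:,0]
            print(stt[i]); 
            for p in a: print(p,"z30",(tojig(cast(m,p,.03)[0])*1e3).round(1),"z0",(tojig(cast(m,p,0)[0])*1e3).round(1))
if __name__=="__main__": meas(name=sys.argv[1])
E
python3 meas.py m1.png; python3 - <<'E'
from h import *
m=imaging.camera_model("scene")
for n,uv in dict(backlead=(251,352),frontlead=(287,342),tailback=(193,203),tailfront=(221,195)).items():
    print(n,(tojig(cast(m,(200+(uv[0]-1)/3,150+(uv[1]-1)/3),.03)[0])*1e3).round(1))
E
```

```text
[264 214  32  61 275]
[264 215] z30 [-105.5 -175.1] z0 [-129.9 -212.1]
[274 215] z30 [-127.3 -158.6] z0 [-152.9 -194.7]
[295 265] z30 [-46.5  35.6] z0 [-67.9   9.4]
[295 273] z30 [-29.9  56.4] z0 [-50.5  31.2]
[284 273] z30 [-10.3  41.7] z0 [-29.8  15.8]
[266 228] z30 [ -75.4 -122.2] z0 [ -98.2 -156.5]
backlead [-21.  25.]
frontlead [-49.9  32.5]
tailback [ -99.1 -165.8]
tailfront [-126.8 -161. ]
```

```bash
python3 h.py; python3 -m handwheel '[[[-0.006,0,0,0],[-0.006,0,0,0],[-0.006,0,0,0],[-0.006,0,0,0],[-0.006,0,0,0],[0,0,0,0]]]'>/dev/null; python3 h.py; python3 meas.py m2.png
```

```text
t 6.25 tcp jig mm [-119.6 -188. ] z 0.0376 dyaw -0.381 F [ 0.9  0.4 -0.1] w 0.0006
t 6.85 tcp jig mm [-107.7 -158.2] z 0.0377 dyaw -0.382 F [ 0.  -0.1  0.6] w 0.0004
[266 220  35  64 280]
[267 221] z30 [ -95.6 -146.7] z0 [-119.6 -182.2]
[276 221] z30 [-114.9 -132.2] z0 [-139.8 -166.9]
[300 275] z30 [-34.8  68. ] z0 [-55.6  43.5]
[299 282] z30 [-19.3  83.7] z0 [-39.3  60. ]
[287 281] z30 [-0.3 65.8] z0 [-19.3  41.1]
[267 230] z30 [ -72.4 -113.4] z0 [ -95.2 -147.2]
```

Tube pose by finger contact and mask agree to about 5 mm: lead centre near (-20, 57), already behind the post. Next I go round to the front of the tail.

```bash
python3 -m handwheel '[[[0.02,0,0,0],[0,0.02,0,0],[0,0.02,0,0],[0,0,0,0],[-0.02,0,0,-0.08],[-0.02,0,0,-0.08],[0,0,0,0],[0,0,0,0]]]'>/dev/null; python3 h.py;
```

```text
t 7.7 tcp jig mm [-137.2 -124.7] z 0.0381 dyaw -0.219 F [-0.7  0.9 -0.1] w 0.0004
```

```bash
python3 -m handwheel '[[[-0.001,-0.005,0,0],[-0.001,-0.005,0,0],[-0.001,-0.005,0,0],[-0.001,-0.005,0,0],[-0.001,-0.005,0,0],[-0.001,-0.005,0,0],[0,0,0,0]]]'>/dev/null; python3 h.py; python3 meas.py m3.png
```

```text
t 8.4 tcp jig mm [-103.9 -128.2] z 0.0387 dyaw -0.226 F [ 0.2 -0.1  0.6] w 0.0008
[259 225  46  61 361]
[259 225] z30 [ -68.3 -144.3] z0 [ -90.8 -179.7]
[303 273] z30 [-44.2  67. ] z0 [-65.5  42.4]
[303 282] z30 [-26.2  88.9] z0 [-46.6  65.4]
[292 284] z30 [-3.4 79.5] z0 [-22.6  55.5]
[261 236] z30 [ -45.6 -101.6] z0 [ -67.  -134.8]
```

θ is about 15°, with roughly 5 mm of clearance to the post. Next I go behind the tail and push lengthwise about 50 mm.

```bash
python3 -m handwheel '[[[0,0.02,0,0],[0.03,0,0,0.02],[0.03,0,0,0],[0,0,0,0],[0,-0.02,0,0],[0,-0.02,0,0],[0,0,0,0],[0,0,0,0]]]'>/dev/null; python3 h.py;
```

```text
t 9.25 tcp jig mm [ -98.8 -191.3] z 0.0393 dyaw -0.245 F [-0.3 -0.4 -0.1] w 0.0006
```

```bash
python3 -m handwheel '[[[-0.01,0,0.006,0],[-0.01,0,0,0],[-0.007,0,0,0],[-0.007,0,0,0],[-0.007,0,0,0],[-0.007,0,0,0],[-0.007,0,0,0],[-0.005,0,0,0],[0,0,0,0]]]'>/dev/null; python3 h.py; python3 meas.py m4.png
```

```text
t 10.15 tcp jig mm [ -84.8 -125.9] z 0.0329 dyaw -0.244 F [-0.2 -0.1  0.5] w -0.0
[246 171  48  37 559]
[246 173] z30 [-197.7 -413.1] z0 [-226.8 -462.3]
[253 171] z30 [-223.7 -411. ] z0 [-254.2 -460. ]
[290 195] z30 [-227.  -215.6] z0 [-257.7 -254.7]
[293 203] z30 [-206.7 -175.4] z0 [-236.3 -212.4]
[271 207] z30 [-144.1 -196.3] z0 [-170.5 -234.4]
[258 203] z30 [-126.6 -236.1] z0 [-152.1 -276.2]
[263 229  53  66 523]
[264 231] z30 [ -63.8 -114.5] z0 [ -86.  -148.4]
[272 229] z30 [ -85.3 -109.2] z0 [-108.7 -142.8]
[315 268] z30 [-76.4  70.5] z0 [-99.3  46.1]
[314 283] z30 [-43.3 105.4] z0 [-64.5  82.8]
[308 292] z30 [-15.8 118.1] z0 [-35.6  96.1]
[302 294] z30 [ -2. 115.] z0 [-21.2  92.9]
[291 285] z30 [ 0.2 80.6] z0 [-18.8  56.7]
[266 244] z30 [-37.3 -67.4] z0 [-58.2 -98.8]
```

```bash
python3 -m handwheel '[[[-0.005,0,0,0],[-0.005,0,0,0],[-0.002,0,0,0],[0,0,0,0]]]'; python3 h.py; python3 - <<'E'
from h import *
im=imaging.camera("scene")[:,:,::-1]
cv2.imwrite("pics/sc5.png",cv2.resize(im[190:350,215:415],None,fx=4,fy=4,interpolation=cv2.INTER_CUBIC))
E
```

```text
time_s: 10.6
ee_pos: [0.5919, 0.0038, 0.033]
eef_rot: [-3.117, 0.006, -1.724]
force: [0.2, -0.2, 0.3]
grip_width: 0.0004
t 10.6 tcp jig mm [ -81.8 -114.2] z 0.033 dyaw -0.244 F [ 0.2 -0.2  0.3] w 0.0004
```

View pics/sc5.png

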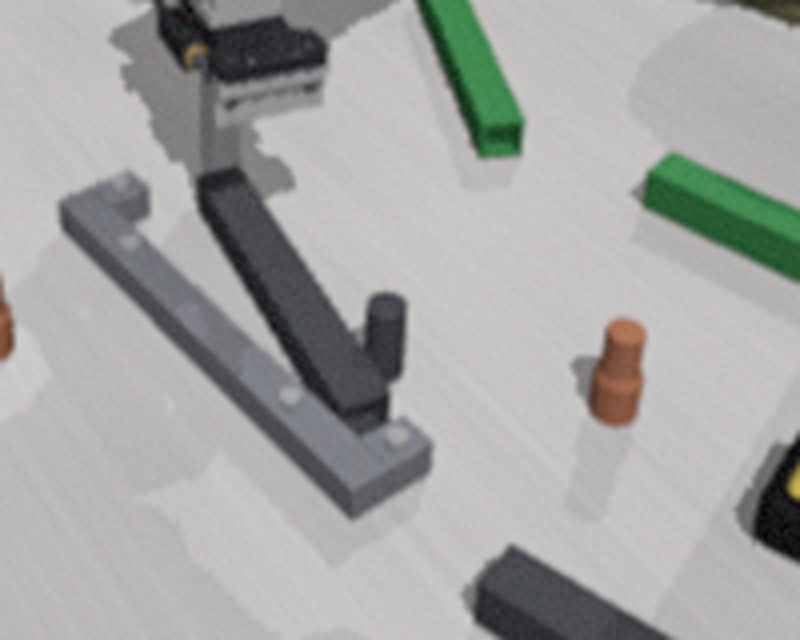

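The lead is behind the post near the left stop at (365,410), and the tail at (220,185) is inside the right stop's line. Now I go to the front of the tail and swing it in.

```bash
python3 -m handwheel '[[[0.015,0,0,0],[0,0.02,0,0],[0,0.02,0,0],[0,0,0,0],[-0.02,0,0,-0.06],[-0.02,0,0,-0.06],[0,0,0,0],[0,0,0,0]]]'>/dev/null; python3 h.py
```

```text
t 11.45 tcp jig mm [-115.1  -85.8] z 0.0333 dyaw -0.125 F [-0.  -0.7 -0.3] w 0.0004
```

```bash
python3 -m handwheel '[[[-0.001,-0.006,0,0],[-0.001,-0.006,0,0],[-0.001,-0.006,0,0],[-0.001,-0.006,0,-0.02],[-0.001,-0.006,0,-0.02],[-0.0005,-0.006,0,-0.02],[-0.0005,-0.006,0,-0.02],[0,-0.006,0,-0.02],[0,0,0,-0.02]]]'>/dev/null; python3 h.py; python3 meas.py m5.png
```

```text
t 12.35 tcp jig mm [-62.1 -87.6] z 0.0344 dyaw -0.0 F [ 0.9 -0.2 -0.2] w 0.0003
[254 241  63  57 510]
[254 241] z30 [-20.2 -95.1] z0 [ -40.2 -128. ]
[316 287] z30 [-38.8 117.1] z0 [-59.8  95. ]
[316 292] z30 [-29.2 128.1] z0 [-49.7 106.6]
[306 297] z30 [ -3.3 126.5] z0 [-22.5 104.9]
[302 296] z30 [  1.6 119.4] z0 [-17.4  97.5]
[255 248] z30 [ -7.  -70.6] z0 [ -26.4 -102.3]
```

```bash
python3 -m handwheel '[[[0,-0.004,0,0],[0,-0.004,0,0],[0,-0.004,0,0],[0,-0.004,0,0],[0,-0.003,0,0],[0,0,0,0]]]'>/dev/null; python3 h.py;python3 -m handwheel '[[[0,-0.003,0,0],[0,0,0,0]]]'>/dev/null; python3 h.py; python3 meas.py m6.png
```

```text
t 13.0 tcp jig mm [-42.8 -87.5] z 0.0347 dyaw 0.001 F [-5.1 -1.2  2.8] w 0.0003
t 13.2 tcp jig mm [-42.7 -87.3] z 0.0348 dyaw 0.002 F [-1.9  0.4  2.7] w 0.0003
[248 244  70  54 392]
[248 244] z30 [ -1.8 -94. ] z0 [ -20.9 -126.8]
[317 287] z30 [-40.5 118.3] z0 [-61.6  96.3]
[317 293] z30 [-29.  131.5] z0 [-49.5 110.2]
[306 297] z30 [ -3.3 126.5] z0 [-22.5 104.9]
[301 295] z30 [  1.4 116. ] z0 [-17.5  93.9]
```

```bash
python3 -m handwheel '[[[0,0.03,0,0],[0,0.03,-0.03,0],[0.03,0.03,-0.03,0],[0.04,0.03,0,0],[0.04,0,0,0],[0.04,0,0,0],[0.04,0,0,0],[0,0,0,0]]]'>/dev/null; python3 h.py; python3 - <<'E'
from h import *
a=imaging.camera("top")[:,:,::-1]; b=imaging.camera("scene")[:,:,::-1]
a=cv2.resize(a[135:205,145:305],None,fx=5,fy=5,interpolation=cv2.INTER_CUBIC)
b=cv2.resize(b[220:325,220:340],None,fx=5,fy=5,interpolation=cv2.INTER_CUBIC)[:,:]
b=cv2.resize(b,None,fx=.45,fy=.45); b=cv2.copyMakeBorder(b,0,0,0,800-b.shape[1],cv2.BORDER_CONSTANT)
cv2.imwrite("pics/c6.png",np.vstack([a,b])[:600])
E
```

```text
t 14.05 tcp jig mm [-164.7 -282.4] z 0.0959 dyaw 0.005 F [-0.3  0.6  0.1] w 0.0002
```

View pics/c6.png

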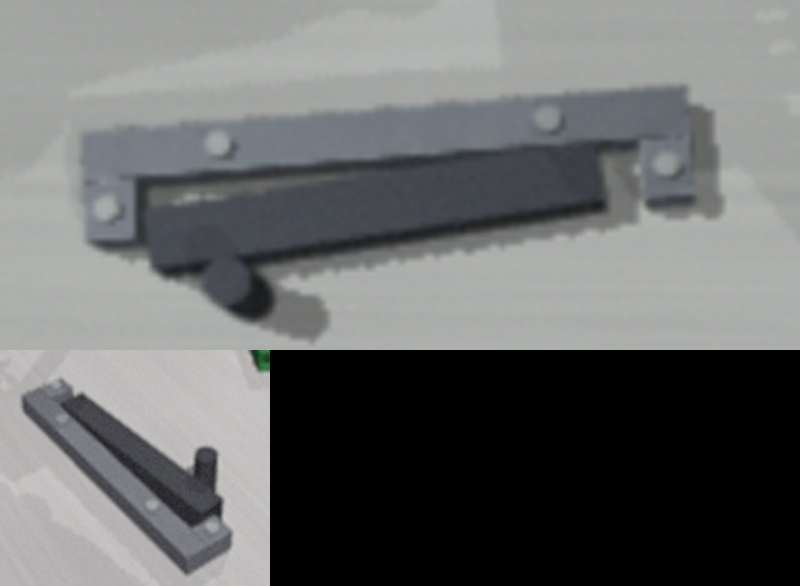

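The tail is on the fence, but the lead end pivoted off against the post. It is about 15 mm from the fence, with roughly 5 mm spare to the left stop and 19 mm to the right stop. I'll push the front face between the centre and the post to bring the lead in.

```bash
python3 -m handwheel '[[[-0.04,0,0,0],[-0.04,0,0,0],[-0.04,0,0,0],[-0.04,0,0,0],[-0.04,-0.02,0,0],[-0.04,-0.02,0,0],[-0.03,-0.02,0,0],[0,0,0,0],[0,0,0,0]]]'>/dev/null; python3 h.py
```

```text
t 15.05 tcp jig mm [-107.9   13.8] z 0.0971 dyaw 0.017 F [ 0.3 -0.7 -0.7] w 0.0007
```

```bash
python3 -m handwheel '[[[-0.023,-0.01,0.03,0.015],[0,0,0.03,0],[0,0,0.005,0],[0,0,0,0]]]'>/dev/null; python3 h.py; python3 -m handwheel '[[[0,-0.006,0,0],[0,-0.006,0,0],[0,-0.006,0,0],[0,-0.005,0,0],[0,-0.004,0,0],[0,-0.004,0,0],[0,0,0,0]]]'>/dev/null; python3 h.py
```

```text
t 15.45 tcp jig mm [-97.6  37.5] z 0.0323 dyaw 0.002 F [0.1 0.1 0.4] w 0.0005
t 16.15 tcp jig mm [-61.9  36.2] z 0.0384 dyaw -0.0 F [-0.2  1.4  0.2] w 0.0004
```

```bash
python3 -m handwheel '[[[0,-0.003,0.006,0],[0,-0.004,0,0],[0,-0.004,0,0],[0,-0.004,0,0],[0,0,0,0]]]'>/dev/null; python3 h.py; python3 -m handwheel '[[[0,-0.003,0.001,0],[0,-0.003,0.001,0],[0,-0.003,0,0],[0,0,0,0]]]'; python3 h.py
```

```text
t 16.65 tcp jig mm [-46.3  36.4] z 0.0319 dyaw 0.0 F [ 0. -1.  0.] w 0.0002
time_s: 17.05
ee_pos: [0.6189, 0.1577, 0.0302]
eef_rot: [-3.125, 0.0, -1.48]
force: [0.1, -0.1, 1.2]
grip_width: 0.0006
t 17.05 tcp jig mm [-41.   36.6] z 0.0302 dyaw 0.0 F [ 0.1 -0.1  1.2] w 0.0006
```

```bash
for i in 1 2; do python3 -m handwheel '[[[0,-0.003,0,0],[0,-0.003,0,0]]]' >/dev/null; python3 h.py; done
```

```text
t 17.25 tcp jig mm [-40.3  36.6] z 0.0303 dyaw 0.001 F [-34.5  -5.5  25. ] w 0.0006
t 17.45 tcp jig mm [-40.2  36.6] z 0.0304 dyaw 0.001 F [-31.3  -4.3  21.1] w 0.0004
```

Firm contact at x = -40, so the tube is on the fence. I'll back off and look.

```bash
python3 -m handwheel '[[[0,0.01,0,0],[0,0.03,0,0],[0,0.03,-0.03,0],[0.04,0.02,-0.03,0],[0.04,0,0,0],[0.04,0,0,0],[0.04,0,0,0],[0.04,0,0,0],[0.04,0,0,0],[0,0,0,0]]]'>/dev/null; python3 h.py; python3 - <<'E'
from h import *
a=imaging.camera("top")[:,:,::-1]; b=imaging.camera("scene")[:,:,::-1]
cv2.imwrite("pics/top7.png",a)
a=cv2.resize(a[135:205,145:305],None,fx=5,fy=5,interpolation=cv2.INTER_CUBIC)
b=cv2.resize(b[215:330,210:410],None,fx=2.1,fy=2.1,interpolation=cv2.INTER_CUBIC)
b=cv2.copyMakeBorder(b,0,0,0,800-b.shape[1],cv2.BORDER_CONSTANT)
cv2.imwrite("pics/c7.png",np.vstack([a,b])[:600])
E
```

```text
t 18.45 tcp jig mm [-127.2 -210.1] z 0.0947 dyaw 0.004 F [0.2 0.9 0.3] w 0.0002
```

View pics/c7.png

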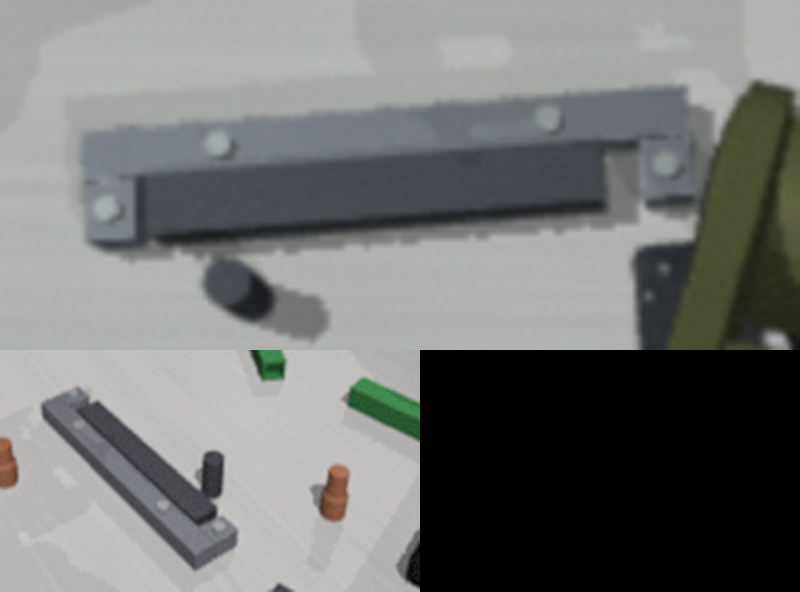

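The tube lies parallel along the fence with no visible gap, between the stops and behind the post. I'll do one numeric check of parallelism and bystanders before handing in.

```bash
python3 - <<'E'
from h import *
from scipy.ndimage import gaussian_filter1d
a=cv2.imread("pics/top7.png",0).astype(float); m=imaging.camera_model("top")
# front lower edge of tube: strongest dark->bright downwards; fence front/tube back edge: strongest drop above
def edge(lo,hi,sign):
    P=[]
    for u in range(185,262,3):
        v0=int(np.interp(u,[174,266],[lo[0],lo[1]])); c=gaussian_filter1d(a[v0:v0+hi,u-1:u+2].mean(1),.7); g=sign*np.gradient(c)
        i=int(np.clip(g.argmax(),1,len(g)-2)); d=g[i-1]-2*g[i]+g[i+1]; P.append((u,v0+i+(.5*(g[i-1]-g[i+1])/d if d else 0)))
    return np.array(P)
for nm,e,z in (("back",edge((166,160),9,-1),.03),("front-foot",edge((177,172),12,1),0.0)):
    q=np.array([tojig(p) for p in cast(m,e,z)]); k=np.polyfit(q[:,1],q[:,0],1); print(nm,"x at y=0 mm",k[1]*1e3,"angle deg",np.degrees(k[0]),"resid mm",np.std(q[:,0]-np.polyval(k,q[:,1]))*1e3)
for n,f0,b in (("top","pics/top0.png",imaging.camera("top")),("scene","pics/scene0.png",imaging.camera("scene"))):
    d=cv2.absdiff(cv2.cvtColor(cv2.imread(f0),cv2.COLOR_BGR2HSV)[:,:,1],cv2.cvtColor(b,cv2.COLOR_RGB2HSV)[:,:,1])
    k=cv2.morphologyEx((d>45).astype(np.uint8),cv2.MORPH_OPEN,np.ones((3,3)))
    print(n,[s.tolist() for s in cv2.connectedComponentsWithStats(k)[2][1:] if s[4]>15])
E
```

```text
back x at y=0 mm 1.1268459610307349 angle deg -0.0669362939782061 resid mm 0.781157243302871
front-foot x at y=0 mm -29.174226564819023 angle deg 0.16498874484293768 resid mm 0.3285606168739104
top [[276, 153, 87, 85, 4391], [211, 223, 140, 197, 17689], [214, 386, 12, 6, 50], [195, 391, 11, 23, 172], [43, 407, 74, 13, 604]]
scene [[294, 0, 13, 13, 78], [312, 0, 18, 17, 240], [436, 0, 84, 108, 6707], [347, 4, 20, 56, 742], [371, 7, 62, 123, 4462], [174, 8, 7, 5, 24], [203, 14, 6, 7, 26], [338, 14, 7, 5, 32], [240, 19, 89, 98, 2678], [330, 19, 8, 11, 56], [220, 20, 7, 12, 53], [194, 25, 8, 6, 25], [293, 33, 18, 18, 223], [343, 33, 4, 6, 19], [333, 46, 4, 5, 18], [307, 54, 13, 13, 112], [282, 56, 12, 12, 95], [328, 64, 6, 5, 27], [295, 67, 4, 5, 18], [281, 98, 4, 6, 19], [459, 105, 28, 63, 679], [480, 109, 43, 48, 1314], [257, 116, 15, 4, 55], [249, 129, 5, 4, 17], [252, 151, 7, 6, 25], [257, 162, 36, 11, 344]]
```

```bash
python3 -c "
from station import ctrl; print(ctrl.hand_in())"; python3 h.py
```

```text
the job is handed in; nothing more can be done
None
the job is handed in; nothing more can be done
```

The tube is seated in the bay: flat against the back fence, between the end stops and behind the post. I handed the job in at about 18.6 s. I only pushed it, with the closed fingertips. First I turned it about 28°, then pushed it lengthwise so its left end went in behind the post. After that I swung the right end in.

- **Seating:** The tube's edges are within about 0.2° of the fence. Its back face reads +1 mm and its front face -29 mm from the fence face (ideal 0 and -30), which is within the 2 mm calibration.
- **Bystanders:** Before/after colour comparisons from both cameras showed changes only where the arm and its shadow were. That check would not catch very small shifts or colour-neutral changes.
- **What needed mending:** When the right end went in, the left end pivoted off the post and stood about 15 mm off the fence. I corrected this with one more push beside the post.
- **Forces:** Pushing was a few newtons, except the last press against the fence. That reached about 34 N horizontally and 25 N vertically on the tool, firmer than intended but well under the 120 N wrist limit. I saw no lifting or tipping in the pictures.
- **Disagreement:** While the tube was going in, finger contact and camera measurements of its position differed by about 5 mm. A few camera-mask corner points were also off by up to 10 mm next to the jig, and I did not use them.

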